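Slide the top crate tier home

ROBOT

A 7-joint arm with a two-finger parallel gripper is mounted at the origin on the work surface. World frame = base frame: x ahead of the robot, y to its left, z up, the work surface at z = 0. Lengths are in m, angles in rad, forces in N, time in s.
With the tool pointing down it reaches from about 0.35 to 0.9 m from the base axis. Payload 8.1 kg.
Tool frame: the origin (TCP) lies midway between the tips of the shut fingers; the grasp point (between the pads) lies 19 mm behind it (env.grasp_offset is the z of the grasp point in the tool frame, in m); z points along the fingers, y is the direction in which the jaws open and shut (so a half turn about z gives the same grasp; the last joint's range is limited). The gripper opens to 85 mm and grips with 20 to 120 N. Pads are 22 mm wide; open, the fingers measure 114 mm over their backs; the gripper's body (76 mm by 85 mm) begins 54 mm behind the grasp point. The pads swing forward as they close: fully open they stand 13 mm farther back than shut.
Start: joints at [-1.266, 0.434, 0.025, 1.573, -0.012, 1.134, -0.075], TCP at [0.248, 0.574, 0.231] pointing down, gripper open.
Joint ranges: [-2.62, 2.62], [-0.44, 2.09], [-1.27, 1.32], [0.08, 2.57], [-1.32, 4.46], [0.12, 2], [-2.74, 2.74]. Speed limits (rad/s): [2.22, 2.22, 3.01, 3.01, 3.14, 3.14, 3.14].

INTERFACE

Orientations are given as a unit quaternion [x, y, z, w].
In Python, from plant import env gives the robot as it stands. Calls block until the motion is done:
- env.reach(position, orientation): joint-space move of the TCP to a pose.
- env.servo_line(position, rot=None, speed=0.15): straight line of the TCP; rot=None keeps the orientation; speed is the mean speed in m/s.
- env.move_joints(angles): joint-space move.
- env.release() and env.close_gripper(newtons=None): open the fingers fully, or close them until they stop; newtons is the grip in N (None keeps the last).
- env.hold(seconds).
- env.ik(position, orientation): joint angles nearest the present ones, or None.
- env.snapshot(name): name is "scene" or "top"; returns (picture, depth): 480x640x3 uint8, red, green, blue; 480x640 float32, m along the optical axis (not along the pixel's ray), 0 where there is no reading.
- env.camera_model(name): a dict with "camera_matrix" (3x3 intrinsics, pixels), "cam_to_world" (4x4, takes a point from camera to world coordinates). Camera axes: x right, y down, z forward; pixel columns grow to the right and rows downward; lengths in m; the calibration is good to about 2 mm. A picture is of the moment at which its call begins. camera_model takes no time and is no camera call.
A pose or a line that the arm cannot do raises env.PlanningError and nothing moves.
- env.hand_in(): hands the job in, once; it reports no verdict.
Readings, each from a call of its own:
- env.read_time_s(): time.
- env.read_q(): joint angles.
- env.read_qd(): joint speeds.
- env.read_effort(): joint torques, N m.
- env.read_eef_pos(): TCP position.
- env.read_orientation(): TCP orientation.
- env.read_wrist_force(): force on the tool from outside, world axes, zero at the start.
- env.read_ft_torque(): the same for the moment, N m.
- env.read_finger_gap(): finger opening in m.
Only numpy, scipy, OpenCV 4.12 (cv2) and the standard library are available. Lean on these libraries where they do the work, as an engineer would, in place of code of your own. Each camera call takes 0.05 s, during which the arm holds its last target. There are 200 camera calls.

TASK

The top tier of the grey stacking crate was slid sideways along the rims to get at the bulbs underneath. Put your closed fingertips against the end that sticks out and gently push the tier back along the rims until you feel its feet drop into their seats and it sits fully home, then stop, without ramming it or forcing it on past the seats, and take your hand away. Do not lift or tip the tier, keep the little clay pot in it standing, and leave the mug, the trowel and the hand fork where they are.

Things in the scene. Friction and masses are not known exactly. Their poses are not given: they have to be found in the camera images.
- tier: loose top tier of the crate: grey, open on top, 200 mm (its x) by 320 mm (its y), 90 mm high, about 0.9 kg with two seed boxes in it. Origin: centre of its footprint at the underside of its feet, z up. It slides along its y on the two long rims of the tier below (2 to 5 N; side play 2 mm). It starts 30 to 65 mm out towards its own +y and 8 mm above home; push it towards its -y
- tier_end (a point): on the outer face of the end panel that sticks out (the tier's +y end), middle of its width, 30 mm above the underside of the feet: the place to push; axes as the tier. The panel is flat and upright, from 10 to 50 mm above the underside, then a hand slot up to 62 mm, then a band flush with the panel up to 74 mm; the ends of the long rims reach 90 mm
- home (a point): fixed on the lower tiers, 168 mm above the shelf: where the origin of tier lies once home; z up, y along the rims, positive to the end the tier sticks out of. At y = +85 and -85 mm each rim has a seat 8 mm deep with 45-degree ramps, 24 mm wide at the mouth: some 12 mm short of home all four feet slip in, the push falls to nothing and the tier runs home, then the far ramps stop it firmly
- rim (a point): fixed, on top of the lower tiers' long rim nearer the robot, middle of its length, 176 mm above the shelf, 92 mm to the side of home; axes as home. The lower two tiers share the top tier's 200 by 320 mm outline and do not move. Once seated the top tier has about 3 mm of play in all along y
- pot: small terracotta flower pot standing loose in the tier, 84 mm across the rim, 75 mm high, 0.16 kg; origin at the centre of its foot, z up
- mug: blue ceramic mug standing on the shelf near the end that sticks out, 80 mm across without its handle, 92 mm high; origin at the centre of its foot, z up
- trowel: green plastic trowel lying on the shelf on the far side of the crate, 320 mm long along its x, 70 mm wide, 28 mm high; origin near its middle, on the shelf
- fork: stainless three-tined hand fork with wooden handle lying on the shelf beyond the crate's other end, 320 mm long along its x, 66 mm wide, 29 mm high; origin near its middle, on the shelf

How it is judged:
By the outcome, as a careful person would: the job done as asked, in the order asked, and still so for the second after the job is handed in, with the robot touching nothing.
It also fails if it takes over 42 s, if anything falls off the work surface, if the arm or the gripper's body presses on something with over 40 N, if the wrist force passes 120 N, or if a joint passes its speed limit or range.

## Working session

There is one attempt and no reset: what is moved stays moved. The work goes in short steps, each a Python script; the robot and the scene stay as the last script left them, time stands still between calls to the robot, and variables do not carry over. Pictures are saved under pics/ and viewed, about 8 in all and at most 12, crops included, and the job is handed in when it is done.

```bash
mkdir -p pics; ls; python3 - <<'E'
from plant import env
import cv2,numpy as np
for n in("scene","top"):
    p,d=env.snapshot(n); m=env.camera_model(n)
    cv2.imwrite(f"pics/{n}0.png",p[:,:,::-1]); np.savez(f"{n}0.npz",p=p,d=d,K=m["camera_matrix"],T=m["cam_to_world"])
    print(n,m["camera_matrix"].round(1).tolist(),m["cam_to_world"].round(3).tolist(),(d>0).mean())
print(env.read_time_s(),env.read_orientation(),env.read_wrist_force(),env.grasp_offset)
E
```

```text
pics
scene [[493.7, 0.0, 315.7], [0.0, 493.7, 245.3], [0.0, 0.0, 1.0]] [[0.519, 0.679, -0.519, 1.107], [0.855, -0.425, 0.299, -0.31], [-0.017, -0.599, -0.801, 0.944], [0.0, 0.0, 0.0, 1.0]] 0.996025390625
top [[575.5, 0.0, 314.2], [0.0, 575.5, 231.9], [0.0, 0.0, 1.0]] [[0.024, -0.996, 0.082, 0.494], [-1.0, -0.024, 0.009, -0.009], [-0.007, -0.083, -0.997, 1.284], [0.0, 0.0, 0.0, 1.0]] 0.9962109375
0.1 [ 2.02514021e-01  9.79279093e-01 -7.21073652e-04 -9.19685432e-05] [ 0.21718804 -0.16995202 -0.27099117] -0.0187
```

View pics/scene0.png

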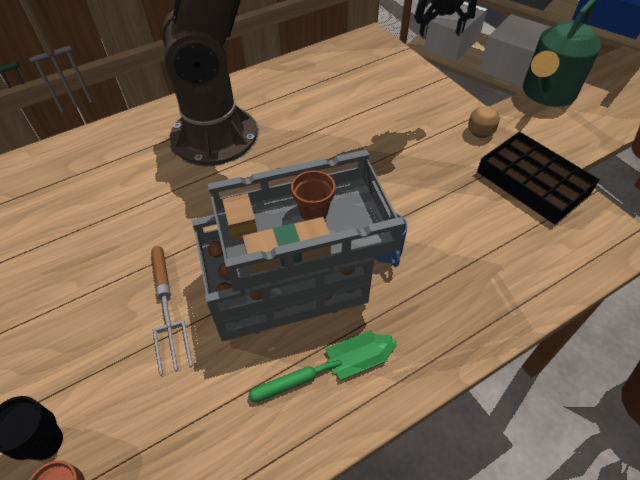

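View pics/top0.png

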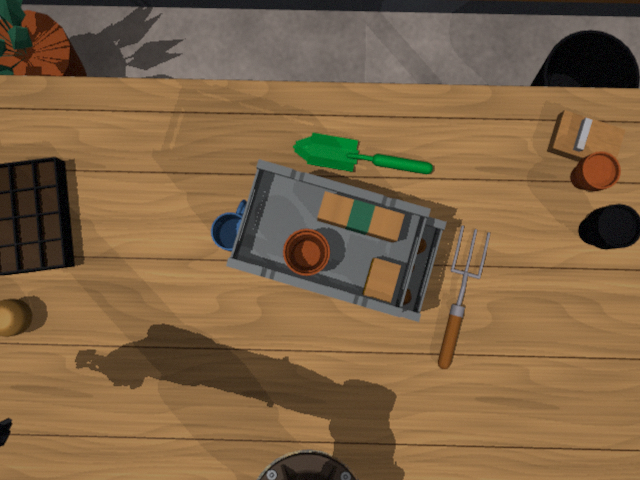

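The crate's tier sticks out to the image left in the top view (world +y, end from about (262,165) to (232,265)). The mug is at about (227,231), just outside that end and partly under it. The lower tiers show at the right end, around (430,265). Next I'll measure from depth.

```bash
cat > h.py <<'E'
import numpy as np,cv2
def cloud(p,d,K,T):
    v,u=np.mgrid[:480,:640]
    c=np.stack([(u-K[0,2])/K[0,0]*d,(v-K[1,2])/K[1,1]*d,d],-1)
    w=c@T[:3,:3].T+T[:3,3]; w[d<=0]=np.nan
    return w
def grey(p):
    h=cv2.cvtColor(p,cv2.COLOR_RGB2HSV); return h[...,1]<90
def rect(P):
    (c,s,a)=cv2.minAreaRect((P[:,:2]*1000).astype(np.float32)); return np.round(c,1),np.round(s,1),round(a,2)
def clouds(env):
    o={}
    for n in("scene","top"):
        p,d=env.snapshot(n);m=env.camera_model(n);o[n]=(p,cloud(p,d,m["camera_matrix"],m["cam_to_world"]))
    return o
E
python3 - <<'E'
import numpy as np,cv2
from h import *
for n in("scene","top"):
    z=np.load(n+"0.npz"); W=cloud(z["p"],z["d"],z["K"],z["T"]);p=z["p"];g=grey(p)
    hsv=cv2.cvtColor(p,cv2.COLOR_RGB2HSV)
    box=(W[...,0]>.3)&(W[...,0]<.8)&(W[...,1]>-.3)&(W[...,1]<.3)
    Z=W[...,2]
    print(n,"table z",np.nanmedian(Z[box&(Z<.02)]))
    h,e=np.histogram(Z[box&g&(Z>.14)],bins=np.arange(.14,.30,.004)); print([(round(a,3),b) for a,b in zip(e,h)])
    for lo,hi in((.255,.28),(.235,.28),(.165,.185)):
        m=box&g&(Z>lo)&(Z<hi); P=W[m]; print(lo,hi,len(P),rect(P))
    blue=box&(hsv[...,0]>100)&(hsv[...,0]<125)&(hsv[...,1]>110)
    B=W[blue&(Z>.02)]; print("blue",len(B),B.min(0).round(3),B.max(0).round(3))
    for lab,lo,hi in(("pot",.2,.31),):
        m=box&(hsv[...,0]<14)&(hsv[...,1]>130)&(Z>.24)&(Z<hi); B=W[m]
        print("pot",len(B),B.min(0).round(3),B.max(0).round(3))
    np.save(n+"W.npy",W)
E
```

```text
scene table z 0.0010330443931543254
[(np.float64(0.14), np.int64(58)), (np.float64(0.144), np.int64(49)), (np.float64(0.148), np.int64(52)), (np.float64(0.152), np.int64(53)), (np.float64(0.156), np.int64(88)), (np.float64(0.16), np.int64(157)), (np.float64(0.164), np.int64(190)), (np.float64(0.168), np.int64(262)), (np.float64(0.172), np.int64(406)), (np.float64(0.176), np.int64(558)), (np.float64(0.18), np.int64(25)), (np.float64(0.184), np.int64(178)), (np.float64(0.188), np.int64(3974)), (np.float64(0.192), np.int64(1026)), (np.float64(0.196), np.int64(378)), (np.float64(0.2), np.int64(389)), (np.float64(0.204), np.int64(396)), (np.float64(0.208), np.int64(350)), (np.float64(0.212), np.int64(391)), (np.float64(0.216), np.int64(401)), (np.float64(0.22), np.int64(636)), (np.float64(0.224), np.int64(259)), (np.float64(0.228), np.int64(124)), (np.float64(0.232), np.int64(93)), (np.float64(0.236), np.int64(118)), (np.float64(0.24), np.int64(134)), (np.float64(0.244), np.int64(115)), (np.float64(0.248), np.int64(385)), (np.float64(0.252), np.int64(252)), (np.float64(0.256), np.int64(58
[... 1639 characters left out ...]
(361)), (np.float64(0.252), np.int64(150)), (np.float64(0.256), np.int64(242)), (np.float64(0.26), np.int64(513)), (np.float64(0.264), np.int64(2048)), (np.float64(0.268), np.int64(572)), (np.float64(0.272), np.int64(3)), (np.float64(0.276), np.int64(0)), (np.float64(0.28), np.int64(0)), (np.float64(0.284), np.int64(0)), (np.float64(0.288), np.int64(0)), (np.float64(0.292), np.int64(0))]
0.255 0.28 3404 (array([570.3, -26. ]), array([320.2, 200.5]), 74.91)
0.235 0.28 4102 (array([570.4, -25.7]), array([320.8, 200.5]), 74.91)
0.165 0.185 383 (array([561.5, -54. ]), array([362.1, 200.2]), 75.41)
blue 416 [0.551 0.151 0.02 ] [0.659 0.215 0.099]
pot 740 [ 0.503 -0.027  0.24 ] [0.583 0.054 0.272]
```

```bash
cat >> h.py <<'E'
from scipy.spatial.transform import Rotation as R
A=np.radians(75.0); YT=np.array([np.cos(A),np.sin(A),0]); XT=np.array([np.sin(A),-np.cos(A),0])
C=np.array([.5712,-.0268,0]); FACE=C+.160*YT+[0,0,.200]
def quat(tilt,s):
    z=-np.cos(tilt)*YT-np.sin(tilt)*np.array([0,0,1]); y=s*XT
    return R.from_matrix(np.c_[np.cross(y,z),y,z]).as_quat()
E
python3 - <<'E'
from plant import env
from h import *
print(FACE.round(4))
lo=np.array([-2.62,-.44,-1.27,.08,-1.32,.12,-2.74]);hi=np.array([2.62,2.09,1.32,2.57,4.46,2,2.74])
for t in(15,30,45,60,75):
  for s in(1,-1):
    r=[]
    for off in(.08,.0,-.06):
        q=env.ik(FACE+off*YT,quat(np.radians(t),s)); r.append(None if q is None else (np.round(q,2).tolist(),np.minimum(q-lo,hi-q).min().round(2)))
    print(t,s,r[0],r[1] and r[1][1],r[2])
E
```

```text
[0.6126 0.1277 0.2   ]
15 1 None 0.13 ([-0.92, 1.1, 0.65, 1.3, 0.41, 1.74, -0.69], np.float64(0.26))
15 -1 None 0.1 ([-0.86, 1.06, 0.52, 1.29, 0.49, 1.78, 2.38], np.float64(0.22))
30 1 ([-0.91, 1.11, 0.6, 0.96, 0.24, 1.9, -0.66], np.float64(0.1)) 0.28 ([-0.91, 0.96, 0.66, 1.36, 0.3, 1.61, -0.66], np.float64(0.39))
30 -1 ([-0.85, 1.08, 0.44, 0.95, 0.34, 1.93, 2.4], np.float64(0.07)) 0.27 ([-0.47, 0.88, -0.2, 1.31, 0.73, 1.88, 2.09], np.float64(0.12))
45 1 ([-0.89, 0.95, 0.59, 1.09, 0.13, 1.71, -0.67], np.float64(0.29)) 0.44 ([-0.89, 0.81, 0.67, 1.44, 0.19, 1.46, -0.6], np.float64(0.54))
45 -1 ([-0.56, 0.91, -0.18, 1.04, 0.57, 1.87, 2.14], np.float64(0.13)) 0.25 ([-0.43, 0.74, -0.17, 1.39, 0.6, 1.67, 2.15], np.float64(0.33))
60 1 ([-0.86, 0.81, 0.57, 1.24, 0.01, 1.52, -0.64], np.float64(0.48)) 0.6 ([-0.85, 0.68, 0.69, 1.53, 0.04, 1.31, -0.5], np.float64(0.63))
60 -1 ([-0.49, 0.76, -0.17, 1.19, 0.43, 1.63, 2.17], np.float64(0.37)) 0.48 ([-0.36, 0.61, -0.13, 1.48, 0.45, 1.45, 2.25], np.float64(0.49))
75 1 ([-0.8, 0.67, 0.54, 1.39, -0.11, 1.31, -0.56], np.float64(0.69)) 0.71 ([-0.77, 0.56, 0.68, 1.62, -0.11, 1.18, -0.37], np.float64(0.64))
75 -1 ([-0.4, 0.64, -0.17, 1.34, 0.28, 1.37, 2.25], np.float64(0.49)) 0.41 ([-0.28, 0.5, -0.09, 1.58, 0.27, 1.23, 2.41], np.float64(0.33))
```

```bash
cat >> h.py <<'E'
Q=quat(np.radians(45),1); FACE[2]=.194
E
python3 - <<'E'
from plant import env
from h import *
env.close_gripper(20); t0=env.read_time_s()
env.reach(FACE+.07*YT,Q); env.hold(.3)
f=[]
for _ in range(10): f.append(env.read_wrist_force()); env.hold(.02)
f=np.array(f); print(t0,env.read_time_s(),f.mean(0),f.std(0),env.read_eef_pos(),FACE+.07*YT,env.read_finger_gap())
p,_=env.snapshot("scene"); q,_=env.snapshot("top")
cv2.imwrite("pics/pre.png",np.hstack([p[100:400,120:480],q[100:400,140:500]])[:,:,::-1])
E
```

```text
0.8667 3.2583 [0.23618142 0.19457516 0.44971425] [0.31976633 0.52767577 0.50376547] [0.63070041 0.19541529 0.19402497] [0.63072838 0.19536294 0.194     ] -0.000167885151589476
```

View pics/pre.png

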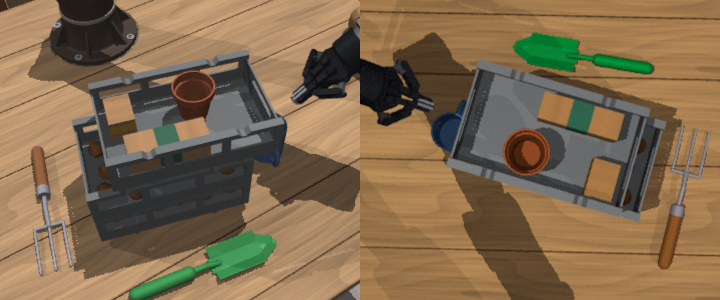

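Gripper's fingertips are at about (432,104) in the right crop, clear of the panel, whose middle is at (465,112). The mug is at (447,130), below them. Next is a slow, force-guarded push in small steps.

```bash
cat >> h.py <<'E'
F0=np.array([.236,.195,.450])
def force(env,n=4):
    f=[]
    for _ in range(n): f.append(env.read_wrist_force()); env.hold(.01)
    return np.mean(f,0)-F0
E
python3 - <<'E'
from plant import env
from h import *
env.servo_line(FACE+.026*YT,speed=.06)
s=.026; contact=None; low=0; peak=0; log=[]
while s>-.075:
    s-=.0015; env.servo_line(FACE+s*YT,speed=.02)
    f=force(env); fp=f@YT; log.append((round(s*1e3,1),round(fp,1),round(f[2],1)))
    if contact is None and fp>1.3: contact=s
    if contact is not None:
        tr=contact-s; low=low+1 if fp<.9 else 0
        if fp>9: print("HIGH");break
        if low>=2 and tr>.012: print("DROP?");break
        if tr>.06: print("FAR");break
    if env.read_time_s()>30: print("TIME");break
print(contact,s,env.read_time_s(),env.read_eef_pos()); print(log)
o=clouds(env)
for n,(p,W) in o.items():
    g=grey(p);Z=W[...,2];b=(W[...,0]>.3)&(W[...,0]<.75)&(W[...,1]>-.3)&(W[...,1]<.3)
    cv2.imwrite(f"pics/{n}1.png",p[:,:,::-1]); np.save(n+"W1.npy",W)
    m=b&g&(Z>.225)&(Z<.275)&((W-C)@YT<.155-(contact-s)*.5)
    P=W[m]; print(n,"top z",np.percentile(P[:,2],[50,90]).round(4),"far end y_t",np.percentile((P-C)@YT,[.3,1]).round(4))
E
```

```text
DROP?
0.003499999999999994 -0.034000000000000016 15.575 [0.60370844 0.09448585 0.19411476]
[(24.5, np.float64(-0.4), np.float64(-0.8)), (23.0, np.float64(0.2), np.float64(0.4)), (21.5, np.float64(0.1), np.float64(-0.6)), (20.0, np.float64(-0.4), np.float64(-0.1)), (18.5, np.float64(-0.5), np.float64(-0.6)), (17.0, np.float64(-0.0), np.float64(-0.2)), (15.5, np.float64(-0.4), np.float64(-0.4)), (14.0, np.float64(-0.4), np.float64(-0.1)), (12.5, np.float64(-0.3), np.float64(-0.6)), (11.0, np.float64(-0.2), np.float64(-0.2)), (9.5, np.float64(-0.4), np.float64(-0.7)), (8.0, np.float64(-0.2), np.float64(-0.6)), (6.5, np.float64(-0.6), np.float64(-0.2)), (5.0, np.float64(-0.3), np.float64(-0.5)), (3.5, np.float64(1.6), np.float64(-0.6)), (2.0, np.float64(1.3), np.float64(-0.7)), (0.5, np.float64(0.9), np.float64(-0.9)), (-1.0, np.float64(1.0), np.float64(-0.4)), (-2.5, np.float64(0.7), np.float64(-0.5)), (-4.0, np.float64(1.5), np.float64(-0.8)), (-5.5, np.float64(1.1), np.float64(-1.0)), (-7.0, np.float64(0.9), np.float64(-0.9)), (-8.5, np.float64(0.7), np.float64(-0.9)), (-10.0, np.float64(1.2), np.float64(-0.7)), (-11.5, np.float64(1.2), np.float64(-1.4)), (-13.0, np.float64(1.3), np.float64(-0.7)), (-14.5, np.float64(1.1), np.float64(-0.8)), (-16.0, np.float64(1.1), np.float64(-0.8)), (-17.5, np.float64(1.1), np.float64(-0.8)), (-19.0, np.float64(0.8), np.float64(-1.2)), (-20.5, np.float64(1.3), np.float64(-1.1)), (-22.0, np.float64(1.1), np.float64(-1.1)), (-23.5, np.float64(1.0), np.float64(-1.0)), (-25.0, np.float64(0.6), np.float64(-0.9)), (-26.5, np.float64(1.0), np.float64(-0.8)), (-28.0, np.float64(1.1), np.float64(-0.9)), (-29.5, np.float64(1.4), np.float64(-1.1)), (-31.0, np.float64(1.0), np.float64(-0.8)), (-32.5, np.float64(-0.1), np.float64(-0.7)), (-34.0, np.float64(-0.4), np.float64(-0.5))]
scene top z [0.2563 0.2597] far end y_t [-0.2124 -0.2117]
top top z [0.2574 0.2604] far end y_t [-0.2104 -0.2099]
```

```bash
python3 - <<'E'
from h import *
z0={n:(np.load(n+"0.npz")["p"],np.load(n+"W.npy")) for n in("scene","top")}
z1={n:(cv2.imread(f"pics/{n}1.png")[:,:,::-1].copy(),np.load(n+"W1.npy")) for n in("scene","top")}
for n in z0:
    for lab,(p,W),zl,dy in(("before",z0[n],.262,0),("after",z1[n],.253,-.051)):
        D=W-C; u=D@XT; v=D@YT-dy; Z=W[...,2]
        m=grey(p)&(Z>zl)&(Z<.275)&(abs(u)<.106)&(abs(v)<.17)
        out=[]
        for su in(-1,1):
            for sv in(-1,1):
                k=m&(u*su>.085)&(v*sv>.05)&(v*sv<.15); out.append(round(float(np.median(Z[k]))*1e3,1) if k.any() else None)
        vm=v[m]; um=u[m]
        print(n,lab,"corner z",out,"v ends(shifted)",np.percentile(vm,[.3,99.7]).round(4),"u",np.percentile(um,[.3,99.7]).round(4))
        m=grey(p)&(Z>.02)&(Z<.15)&(abs(u)<.12)&(D@YT<-.15)&(D@YT>-.24)
        if m.sum()>20: print("   lower tiers -y end v:",np.percentile((D@YT)[m],[.5,2]).round(4),m.sum())
    print(n,"motion check mug/fork/trowel diffs:")
p=np.hstack([z1["scene"][0][100:400,120:480],z1["top"][0][100:400,140:500]])
cv2.imwrite("pics/post.png",p[:,:,::-1])
E
```

```text
scene before corner z [266.4, 266.3, 266.5, 266.2] v ends(shifted) [-0.1602  0.158 ] u [-0.1005  0.1022]
   lower tiers -y end v: [-0.2107 -0.2088] 2059
scene after corner z [258.5, 258.2, 258.4, 258.3] v ends(shifted) [-0.1605  0.1572] u [-0.1002  0.1025]
   lower tiers -y end v: [-0.2111 -0.2102] 1069
scene motion check mug/fork/trowel diffs:
top before corner z [266.5, 266.6, 266.2, 266.4] v ends(shifted) [-0.158   0.1598] u [-0.1011  0.0988]
   lower tiers -y end v: [-0.2068 -0.2061] 1197
top after corner z [258.3, 258.3, 257.9, 258.2] v ends(shifted) [-0.1588  0.1596] u [-0.101   0.0988]
top motion check mug/fork/trowel diffs:
```

View pics/post.png

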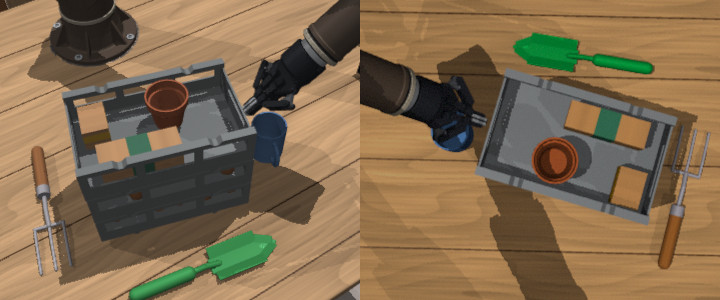

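The tier is flush with the lower tiers, and all four corners are down 8 mm, from 266.4 to 258.3 mm (home is 168 + 90 = 258). The pot is standing at (167,103) in the left crop. I'll withdraw my hand and do a last check.

```bash
python3 - <<'E'
from plant import env
from h import *
env.servo_line(FACE+.09*YT,speed=.08)
env.servo_line(FACE+.09*YT+[0,.06,.08],speed=.12); env.hold(.5)
print(force(env).round(2),env.read_time_s(),np.abs(env.read_qd()).max())
o=clouds(env)
for n,(p,W) in o.items():
    W0=np.load(n+"W.npy");p0=np.load(n+"0.npz")["p"]
    D=W-C;u=D@XT;v=D@YT+.051;Z=W[...,2]
    m=grey(p)&(Z>.253)&(Z<.275)&(abs(u)<.106)&(abs(v)<.17)
    print(n,"z",[round(float(np.median(Z[m&(u*a>.085)&(v*b>.05)]))*1e3,1) for a in(-1,1) for b in(-1,1)],"v",np.percentile(v[m],[.3,99.7]).round(4))
    for lab,h0,h1,s,zl,zh in(("mug",100,125,110,.08,.12),("trowel",45,80,120,.005,.04),("pot",0,14,130,.24,.31),("fork",5,20,100,.012,.04)):
        r=[]
        for pp,WW in((p0,W0),(p,W)):
            h=cv2.cvtColor(pp,cv2.COLOR_RGB2HSV);x,y,z=WW[...,0],WW[...,1],WW[...,2]
            k=(h[...,0]>=h0)&(h[...,0]<=h1)&(h[...,1]>s)&(z>zl)&(z<zh)&(x>.3)&(x<.85)&(y>-.32)&(y<.26)
            if lab=="fork": k&=(y<-.2)
            r.append((np.median(WW[k],0)*1e3).round(1).tolist() if k.any() else None)
        print("  ",lab,*r)
cv2.imwrite("pics/fin.png",np.hstack([o["scene"][0][100:400,120:480],o["top"][0][100:400,140:500]])[:,:,::-1])
E
```

```text
[-0.12 -0.34 -0.59] 18.8917 0.002431611110836147
scene z [258.8, 258.1, 258.4, 258.3] v [-0.1604  0.1575]
   mug [619.9, 199.4, 91.7] [606.4, 177.4, 88.2]
   trowel [770.7, -65.7, 13.8] [770.9, -64.9, 13.6]
   pot [533.8, 14.0, 256.8] [526.8, -40.2, 251.9]
   fork [372.0, -299.1, 26.8] [373.2, -299.1, 26.9]
top z [258.1, 258.6, 257.9, 258.2] v [-0.1586  0.1593]
   mug [605.9, 196.3, 90.1] [592.8, 167.7, 91.7]
   trowel [767.7, -59.6, 13.2] [767.1, -60.8, 13.3]
   pot [547.4, 7.7, 249.9] [535.6, -45.2, 255.5]
   fork [368.9, -294.4, 25.9] [367.8, -294.3, 25.5]
```

View pics/fin.png

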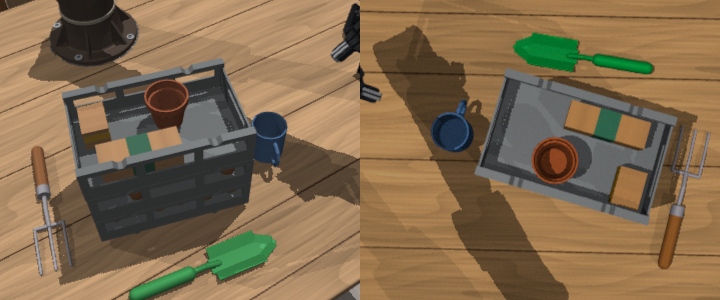

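The tier is seated flush and the pot is upright at (555,160). The mug's outer edge is at x≈432 in the right crop, the same as in the first picture. Its median point moved only because the tier was hiding part of it before.

```bash
python3 - <<'E'
from plant import env
env.hand_in()
E
```

```text
the job is handed in; nothing more can be done
```

The tier is back in its seats. I pushed it with closed fingertips in 1.5 mm steps until the force fell to nothing, stopped there, withdrew the hand clear and handed in. The last clock reading was 18.9 s of the 42 s.

**Push force:** it read about 1 N while sliding, below the 2 to 5 N you gave, and fell to about 0 after roughly 36 mm of travel. I read that as the feet dropping in.

**Seating:** all four corners are down 8 mm, from about 266.4 mm to 258.3 mm, against 258 mm for home. The tier moved about 51 mm in all, and its far end lines up with the lower tiers to within about 1 mm in the scene view. I did not press it against the far ramps to confirm the stop by feel.

**Other objects:** the pot is standing. The trowel and fork medians agree to about 1 mm before and after. The mug's median point differs by 26 to 31 mm, because the tier hid part of the mug at the start. Judged by eye, its outer edge is unchanged in the pictures, and the fingers stayed about 100 mm above it.

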